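# Clamp down the lid of the pickling crock

## Task

Close the pickling crock: set its lid squarely in the mouth, swing the clamp arm over it right up to its stop, then tighten the clamp with the handwheel, clockwise from above, leave the arm there and let go. The wheel sits loose on its nut, so first take up the slack until you feel it bite and start to move the stem, and only from there count one full turn: less leaves the seal loose, more can crack the lid. Leave the other things on the worktop as they stand.

Things in the scene. Friction and masses are not known exactly. Their poses are not given: they have to be found in the camera images.
- crock_stand: fixed dark steel stand under a cream stoneware pickling crock. Origin: on the worktop under the crock's axis, z up. A steel column stands 115 mm from the crock's axis at (0.049, -0.104) in this frame and carries the clamp arm.
- crock_mouth (a point): centre of the crock's mouth in the plane of its flat rim, 93 mm above the worktop; bore 103 mm, rim 128 mm outside
- lid: loose cream stoneware lid, 0.32 kg, lying upright on the worktop: plate 128 mm across, below it a spigot 98 mm across, 8 mm deep, bevelled, 2.5 mm play all round in the crock's mouth; on top a brown flat-topped knob 35 mm across, 34 mm tall. Origin: centre of the spigot's underside; plate's top 14 mm, knob's top 48 mm above it. Seated, the origin is 8 mm below crock_mouth.
- lid_knob (a point): on the axis of the lid's knob, 36 mm above the lid's underside, 12 mm below the knob's top: where to grip it
- clamp_arm (a joint): angle of the clamp arm about the upright column, rad: 0 = against its rigid stop, foot over the middle of the crock; grows as it swings out, clockwise from above (starts at 1.15 to 1.35). Pivot friction 1.4 N m holds it (15 N at the handle). Flat dark bar, top 178 mm above the worktop; 115 mm from the column it carries stem and handwheel; a lever on the far side of the column bears the swing handle.
- swing_handle (a point): on the axis of the upright dark wooden handle that swings the arm, 95 mm from the column's axis, 155 degrees counter-clockwise from above from the arm's direction (column to wheel): 18 mm in diameter, fixed to the arm, from 179 to 255 mm above the worktop; the point is 236 mm above it
- swing_pivot (a point): on the column's axis (the arm's hinge), at the height of swing_handle
- wheel_center (a point): on the wheel's axis, 236 mm above the worktop. The wheel first turns almost freely (under 0.5 N at the crank handle) through an unseen lost motion, an unknown part of a turn, different each time; then its dog meets the nut and both turn together, against friction of about 6 N at the crank handle, rising to about 7.5 N as the spring loads. One full turn of the nut from the raised stem loads the lid with about 25.5 N.
- crank_handle (a point): on the axis of the wooden crank handle that stands up on the wheel, 47 mm from the wheel's axis: 17 mm in diameter, spinning freely on its own pin, from 209 to 257 mm above the worktop; the point is 236 mm above it
- mug: mug with a handle, 91 mm tall: a bystander
- honey_jar: honey jar with a yellow lid, 86 mm tall: a bystander
- onion: red onion: a bystander
- garlic: garlic bulb: a bystander
- label_tape: roll of tape lying flat: a bystander
- tumbler: drinking glass: a bystander
- marker: green and white felt pen lying flat: a bystander
- handwheel: dark spoked handwheel over the arm, 120 mm across its rim, axis upright; origin on the axis, 204 mm above the worktop, rim's top 209 mm. It keeps its height as it turns, can stand at any angle at the start; its +x axis points to the crank handle. Clockwise from above tightens: the nut under it drives the threaded stem down 16 mm a turn; the stem stays where it is left.
- crock: the crock, cream stoneware with brown bands, 134 mm outside diameter, fixed in the stand; origin as the stand's. When the clamp is tight, the sprung black rubber foot under the stem (29 mm across, 3.2 N/mm) presses the lid on its rim. With the arm home and the stem up, the foot stands about 7 mm above the seated lid's knob; then the load grows about 8 N a radian of the nut.

How it is judged:
By the outcome, as a careful person would: the job done as asked, in the order asked, and still so for the second after the job is handed in, with the robot touching nothing.
It also fails if it takes over 72 s, if anything falls off the work surface, if the arm or the gripper's body presses on something with over 40 N, if the wrist force passes 120 N, or if a joint passes its speed limit or range.

## Robot

A 6-joint arm with a two-finger parallel gripper is mounted at the origin on a cart in front of the work surface, level with it; the furniture and walls round the work are solid. World frame = base frame: x ahead of the robot, y to its left, z up, the work surface at z = 0. Lengths are in m, angles in rad, forces in N, time in s.
With the tool pointing down it reaches from about 0.375 to 0.9 m from the base axis. Payload 3.1 kg.
Tool frame: the origin (TCP) lies midway between the tips of the shut fingers; the grasp point (between the pads) lies 19 mm behind it; z points along the fingers, y is the direction in which the jaws open and shut (so a half turn about z gives the same grasp; the last joint's range is limited). The gripper opens to 87 mm and grips with 3 to 60 N. Pads are 19 mm wide; open, the fingers measure 117 mm over their backs; the gripper's body (75 mm by 190 mm) begins 51 mm behind the grasp point.
Start: joints at [-1.337, 0.527, 1.433, -0, 1.181, -0.178], TCP at [0.25, -0.573, 0.223] pointing down, gripper open.
Joint ranges: [-3.08, 3.08], [-0.75, 2.2], [0.22, 2.44], [-1.43, 4.57], [0, 2.65], [-2.85, 2.85]. Speed limits (rad/s): [2.79, 2.79, 3.14, 3.14, 3.14, 3.14].

## Interface

Orientations are given as a rotation vector (axis times angle).
In Python, from bench import monitor, vision, workorder gives the robot as it stands. The module is installed in compiled form; this text tells all that it offers.
- The arm moves only by the tool step_arm, never from a script. Its argument "moves" is a list that holds one entry, the list of rows, each a list of 6 numbers: the shift along the tool's x, y, z in cm, then the turn, a rotation vector about the tool's x, y, z in rad. In form: [[[dx, dy, dz, rx, ry, rz], ...]]. A call has 1 to 10 rows; each row is the pose to reach, as a shift and turn from the pose measured when the call began, along the tool's axes at that moment; what a row does not reach only later rows make up. A row lasts 1/12 s, in which the tool goes at most 41.7 mm and 7.16 degrees, less where a joint would pass 70% of its speed; a pose out of reach is approached as far as the arm can. A call with a gripper value outside its range is refused whole. "hand" is the opening, from 0 (shut) to 1 (fully open), set as the call begins (left out, the last holds). The fingers move at their own pace and stop on an object; the grip force is fixed at half the most. Time passes only in rows, so rows that repeat a pose let the fingers close. It gives the time, the measured TCP pose, the force and the opening at its end, in the units of the state.
- monitor.observe(): the state, without advancing time (a new reading comes with each control period).
- vision.read_camera(name): name is "scene" or "side" or "wrist"; returns a dict with "frame" (480x640x3 uint8, red, green, blue), "mtx" (3x3 intrinsics, pixels), "extrinsics" (4x4, takes a point from camera to world coordinates). Camera axes: x right, y down, z forward; pixel columns grow to the right and rows downward; lengths in m; the calibration is good to about 2 mm. A picture is of the moment at which its call begins. There is no depth.
- workorder.finish_job(): hands the job in, once; it reports no verdict.
The state is a dict: "t": time; "joints": joint angles; "joint_velocities": joint speeds; "joint_efforts": joint torques, N m; "tool_pos": TCP position; "tool_rot": TCP orientation; "wrist_force": force on the tool from outside, world axes, zero at the start; "wrist_torque": the same for the moment, N m; "grip_width": finger opening in m.
Only numpy, scipy, OpenCV 4.12 (cv2) and the standard library are available. Lean on these libraries where they do the work, as an engineer would, in place of code of your own. Each camera call takes 0.05 s, during which the arm holds its last target. There are 200 camera calls.

## Working session

There is one attempt and no reset: what is moved stays moved. The work goes in short steps, Python scripts to look and compute and a tool call to move; the robot and the scene stay as the last step left them, time stands still between calls to the robot, and variables do not carry over. Pictures are saved under pics/ and viewed, about 8 in all and at most 12, crops included, and the job is handed in when it is done.

Besides the shell and the picture viewer there is one more tool, called after ">>>" by a JSON object that holds its "op" and its "data", one argument or row to a line. step_arm: Moves the arm, as the interface text tells. Its arguments: {"type":"object","properties":{"moves":{"type":"array"},"hand":{"type":"number"}},"required":["moves"]}

```bash
mkdir -p pics; cat > h.py <<'E'
import numpy as np, cv2, json, sys
from bench import monitor, vision, workorder
from scipy.spatial.transform import Rotation as R
def snap(n,f):
    d=vision.read_camera(n); cv2.imwrite('pics/'+f+'.png',d['frame'][:,:,::-1]); np.savez('pics/'+f+'.npz',**{k:np.array(v) for k,v in d.items()}); return d
def load(f): return dict(np.load('pics/'+f+'.npz'))
def px2w(d,u,v,z):
    K,E=np.array(d['mtx']),np.array(d['extrinsics'])
    r=E[:3,:3]@np.linalg.solve(K,[u,v,1.]); o=E[:3,3]; return o+r*(z-o[2])/r[2]
def w2px(d,p):
    K,E=np.array(d['mtx']),np.array(d['extrinsics'])
    c=E[:3,:3].T@(np.asarray(p,float)-E[:3,3]); q=K@c; return q[:2]/q[2]
def rel(target,yaw=None):
    """shift in cm in tool axes to world TCP target"""
    s=monitor.observe(); r=R.from_rotvec(s['tool_rot']); return (r.inv().apply(np.array(target)-s['tool_pos'])*100).round(2)
E
python3 - <<'E'
from h import *
for n in('scene','side','wrist'):
    d=snap(n,n+'0'); print(n,np.array(d['extrinsics']).round(3).tolist(),np.array(d['mtx']).round(1).tolist())
s=monitor.observe(); print({k:np.round(v,3).tolist() for k,v in s.items()})
print(R.from_rotvec(s['tool_rot']).as_matrix().round(3))
E
```

```text
scene [[0.849, -0.437, 0.298, 0.211], [-0.529, -0.707, 0.469, -0.599], [0.006, -0.556, -0.831, 1.22], [0.0, 0.0, 0.0, 1.0]] [[598.4, 0.0, 324.0], [0.0, 598.4, 243.1], [0.0, 0.0, 1.0]]
side [[0.874, -0.323, 0.363, 0.232], [-0.486, -0.569, 0.663, -0.641], [-0.007, -0.756, -0.654, 0.795], [0.0, 0.0, 0.0, 1.0]] [[518.7, 0.0, 321.1], [0.0, 518.7, 245.7], [0.0, 0.0, 1.0]]
wrist [[0.401, -0.884, -0.24, 0.315], [-0.916, -0.388, -0.104, -0.544], [-0.001, 0.261, -0.965, 0.384], [0.0, 0.0, 0.0, 1.0]] [[405.6, 0.0, 319.1], [0.0, 405.6, 236.5], [0.0, 0.0, 1.0]]
{'t': 0.15, 'joints': [-1.338, 0.528, 1.434, -0.0, 1.181, -0.178], 'joint_velocities': [-0.001, -0.004, -0.005, -0.0, -0.001, -0.001], 'joint_efforts': [0.0, -44.043, -17.684, 0.063, 0.055, -0.0], 'tool_pos': [0.25, -0.572, 0.222], 'tool_rot': [-3.074, -0.642, 0.0], 'wrist_force': [0.19, 0.51, -0.187], 'wrist_torque': [0.038, -0.007, 0.01], 'grip_width': 0.087}
[[ 0.916  0.4   -0.   ]
 [ 0.4   -0.916  0.002]
 [ 0.    -0.002 -1.   ]]
```

View pics/scene0.png

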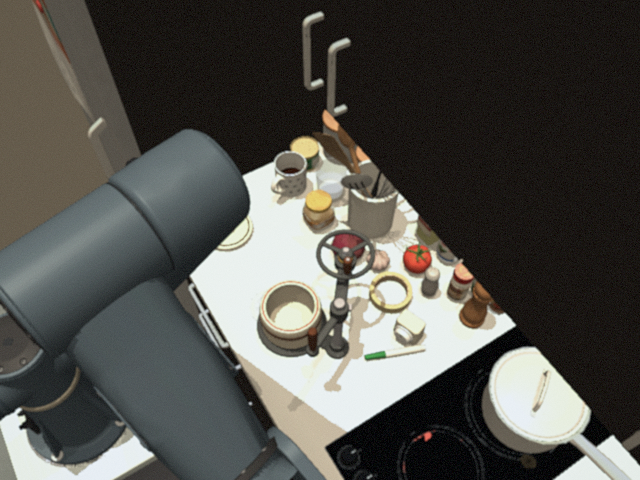

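View pics/side0.png

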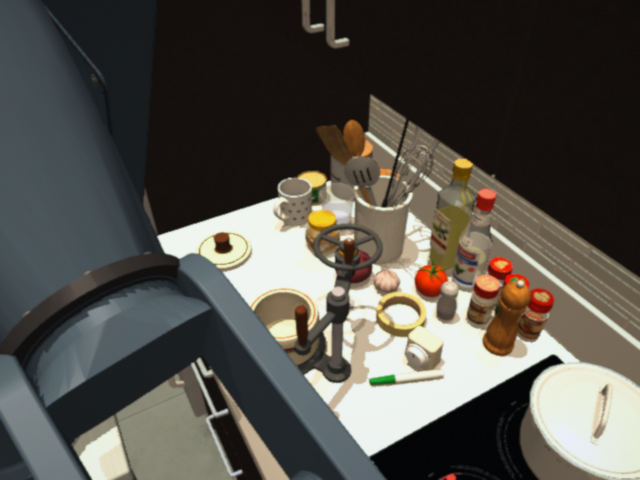

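The scene view shows the crock mouth at about (291,308), the column at (338,345) and the wheel at (346,254). The side view shows the lid at (224,248), its knob top at (222,236), the swing handle at (302,325) and the crank handle at (349,247). Next I'll overlay model outlines on enlarged crops.

```bash
cat > ov.py <<'E'
from h import *
def circ(c,r,z,n=72):
    a=np.linspace(0,2*np.pi,n); return np.c_[c[0]+r*np.cos(a),c[1]+r*np.sin(a),np.full(n,z)]
def draw(img,d,P,s,o,col):
    q=np.array([(w2px(d,p)-o)*s for p in P]).round().astype(int); cv2.polylines(img,[q],False,col,1)
E
python3 - <<'E'
from ov import *
S=load('scene0');D=load('side0')
print('lid plate side',px2w(D,224,248,.014),'knobtop',px2w(D,222,236,.048))
print('crock mouth scene',px2w(S,291,308,.093),'side',px2w(D,285,313,.093))
print('wheel scene',px2w(S,346,254,.207),'side',px2w(D,348,246,.207))
print('swing top scene',px2w(S,314,332,.255),'side',px2w(D,301,311,.255))
print('crank top scene',px2w(S,347,251,.257),'side',px2w(D,349,242,.257))
print('col base scene',px2w(S,338,347,.0),'side',px2w(D,337,372,.0))
a=cv2.resize(cv2.cvtColor(S['frame'][215:375,230:410],cv2.COLOR_RGB2BGR),None,fx=3,fy=3,interpolation=cv2.INTER_CUBIC)
cv2.imwrite('pics/sc.png',a)
b=cv2.resize(cv2.cvtColor(D['frame'][210:390,185:405],cv2.COLOR_RGB2BGR),None,fx=3,fy=3,interpolation=cv2.INTER_CUBIC)
cv2.imwrite('pics/sd.png',b)
E
```

```text
lid plate side [0.46782833 0.25327541 0.014     ] knobtop [0.46854128 0.25540565 0.048     ]
crock mouth scene [ 0.46859293 -0.0669603   0.093     ] side [ 0.47514719 -0.05940998  0.093     ]
wheel scene [ 0.59784089 -0.07364933  0.207     ] side [ 0.59849519 -0.06885513  0.207     ]
swing top scene [ 0.44209296 -0.20584046  0.255     ] side [ 0.43998655 -0.20126167  0.255     ]
crank top scene [ 0.5840934 -0.0948584  0.257    ] side [ 0.57378402 -0.10995608  0.257     ]
col base scene [ 0.52932386 -0.16049081  0.        ] side [ 0.5271233  -0.15809013  0.        ]
```

View pics/sd.png

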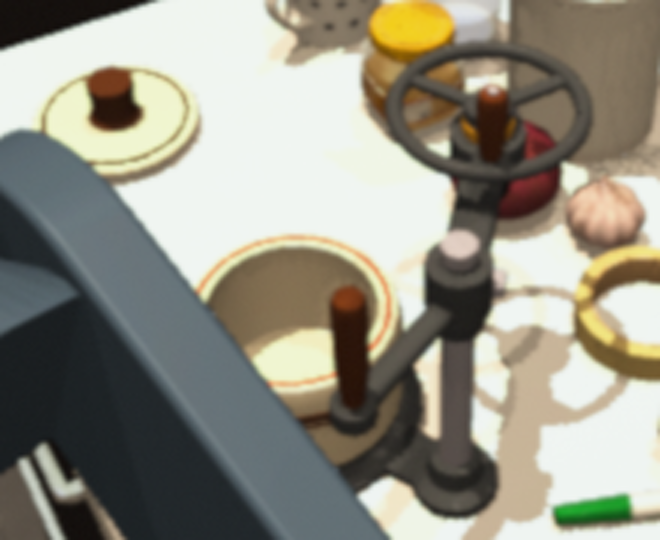

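View pics/sc.png

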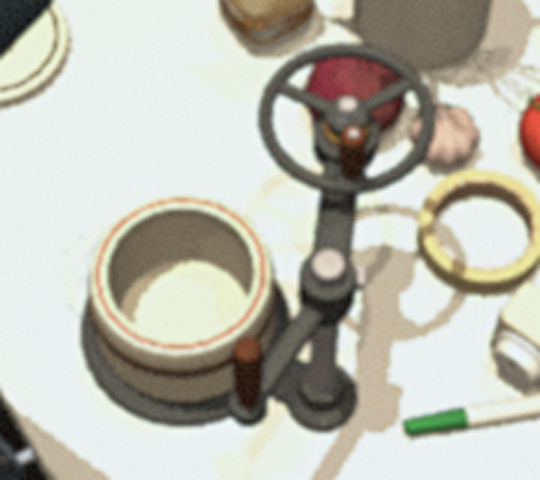

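```bash
cat > fit.py <<'E'
from ov import *
from scipy.optimize import least_squares
S=load('scene0');D=load('side0')
def pts(p):
    x,y,yaw,q,w=p
    c=np.array([x,y]); rot=lambda a:np.array([np.cos(a),np.sin(a)])
    M=np.array([[np.cos(yaw),-np.sin(yaw)],[np.sin(yaw),np.cos(yaw)]])
    col=c+M@[.049,-.104]
    h=yaw+np.arctan2(.104,-.049)-q
    wh=col+.115*rot(h); sw=col+.095*rot(h+np.radians(155)); cr=wh+.047*rot(w)
    return c,col,wh,sw,cr
obs=[(S,0,.093,290.3,307.3),(S,1,.008,338.3,347.5),(S,3,.255,312.7,330.7),(S,2,.206,345.7,254.3),(S,4,.257,348,258.5),
 (D,0,.093,284.5,314.5),(D,1,.008,337,370),(D,3,.255,301,310),(D,2,.206,348,246.7),(D,4,.257,349,240.7)]
def res(p):
    P=pts(p); return np.concatenate([w2px(d,[*P[i],z])-[u,v] for d,i,z,u,v in obs])
r=least_squares(res,[.47,-.06,0,1.25,-1.8],loss='soft_l1'); 
if __name__=='__main__':
    print(r.x.round(4),res(r.x).reshape(-1,2).round(1).tolist())
    for n,p in zip(('crock','col','wheel','swing','crank'),pts(r.x)): print(n,p.round(4))
    print(px2w(D,221.7,235.7,.048),px2w(D,224.3,249,.014))
E
python3 fit.py
```

```text
[ 0.4699 -0.0603  0.0768  1.1969 -2.1238] [[-0.4, -2.0], [-1.3, -1.5], [-0.2, -0.2], [-0.0, -1.3], [-0.7, 0.7], [-1.9, -0.1], [0.4, 0.3], [1.1, 1.0], [0.8, 0.3], [0.5, 1.5]]
crock [ 0.4699 -0.0603]
col [ 0.5267 -0.1602]
wheel [ 0.599  -0.0708]
swing [ 0.4414 -0.2019]
crank [ 0.5743 -0.1108]
[0.46833208 0.25674016 0.048     ] [0.4671645  0.24965031 0.014     ]
```

>>> {"op": "step_arm", "data": {
  "moves": [
    [[0,0,-5,0,0,0.1],[0,0,-10.8,0,0,0.2],[2.6,-3.1,-10.8,0,0,0.3],[5.2,-6.2,-10.8,0,0,0.412],[7.8,-9.3,-10.8,0,0,0.412],[10.4,-12.4,-10.8,0,0,0.412],[13,-15.5,-10.8,0,0,0.412],[15.6,-18.6,-10.8,0,0,0.412],[18.2,-21.8,-10.8,0,0,0.412],[20.8,-24.9,-10.8,0,0,0.412]]
  ],
  "hand": 1
}}

```text
t: 0.98
tool_pos: [0.3409, -0.2587, 0.3301]
tool_rot: [-3.139, 0.001, 0.001]
wrist_force: [0.9, 0.2, 0.2]
grip_width: 0.087
```

>>> {"op": "step_arm", "data": {
  "moves": [
    [[1.2,-4,0,0,0,0],[2.4,-8,0,0,0,0],[3.6,-12,0,0,0,0],[4.8,-16,0,0,0,0],[6,-19.9,0,0,0,0],[6,-19.9,0,0,0,0],[6,-19.9,0,0,0,0],[6,-19.9,0,0,0,0]]
  ]
}}

```text
t: 1.65
tool_pos: [0.401, -0.0597, 0.3304]
tool_rot: [-3.14, -0.001, 0.001]
wrist_force: [0.2, -0.6, -0.1]
grip_width: 0.0868
```

```bash
python3 - <<'E'
from h import *
d=snap('wrist','w1'); s=monitor.observe(); print(s['tool_pos'],s['tool_rot'],s['joints'])
E
```

```text
[ 0.40091549 -0.06052069  0.33040119] [-3.14005027e+00  2.30411330e-03  1.32719007e-03] [-4.27954546e-01  8.42581484e-02  1.78504729e+00  1.10069494e-03
  1.27369535e+00  1.14398638e+00]
```

View pics/w1.png

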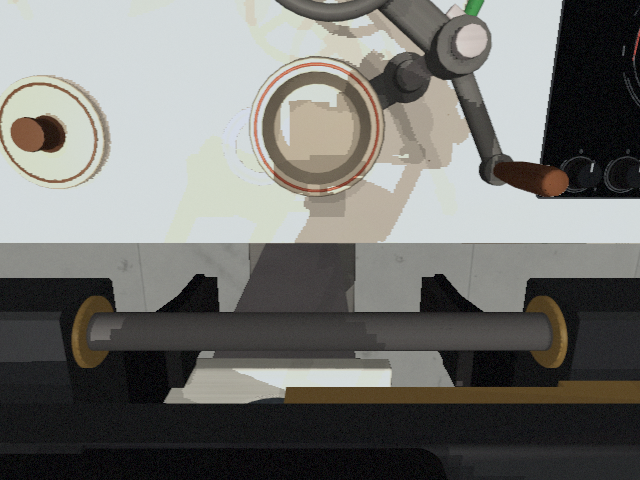

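The wrist view shows the crock rim centred at about (317,127), the lid plate at (50,132) with its knob top at (28,134), and the swing handle top at (555,181).

```bash
python3 - <<'E'
from h import *
W=load('w1'); D=load('side0')
for n,u,v,z in(('mouth',317,126.5,.093),('knob',28,134,.048),('plate',50.5,131.5,.012),('swing',555,181.5,.255),('cap',472,40,.195)): print(n,px2w(W,u,v,z))
# fit rim & plate ellipses by colour threshold
im=W['frame']; 
g=cv2.cvtColor(im,cv2.COLOR_RGB2HSV)
# red-brown knob mask
m=((g[...,0]<12)&(g[...,1]>100)&(g[...,2]>60)).astype(np.uint8)
n,l,st,c=cv2.connectedComponentsWithStats(m)
for i in range(1,n):
    if st[i,4]>60: print(st[i],c[i])
E
```

```text
mouth [ 0.47197053 -0.05758602  0.093     ]
knob [0.46376349 0.24965837 0.048     ]
plate [0.46590505 0.24840488 0.012     ]
swing [ 0.44124379 -0.19756755  0.255     ]
cap [ 0.52821237 -0.16212497  0.195     ]
[254  63 125 129 987] [319.65450861 126.06990881]
[ 7 83 39 16 68] [24.83823529 87.44117647]
[ 11 117  34  35 495] [ 27.42222222 133.35757576]
[ 37 116  28  25  98] [ 54.98979592 125.40816327]
[539 169  30  27 551] [554.11615245 182.28675136]
```

>>> {"op": "step_arm", "data": {
  "moves": [
    [[0.8,-4,0,0,0,0],[1.6,-8,0,0,0,0],[2.4,-12,0,0,0,0],[3.2,-16,1,0,0,0],[4,-19.8,2.5,0,0,0],[4.8,-23.4,4.5,0,0,0],[5.6,-27,6.5,0,0,0],[6.4,-30,9,0,0,0],[6.4,-31,13,0,0,0],[6.4,-31,17,0,0,0]]
  ]
}}

```text
t: 2.53
tool_pos: [0.4682, 0.2505, 0.1601]
tool_rot: [-3.138, 0.003, -0.006]
wrist_force: [1.2, -0.9, -0.7]
grip_width: 0.0872
```

>>> {"op": "step_arm", "data": {
  "moves": [
    [[0,0,4,0,0,0],[0,0,4,0,0,0],[0,0,4,0,0,0],[0,0,4,0,0,0]]
  ]
}}

```text
t: 2.87
tool_pos: [0.4704, 0.2496, 0.1216]
tool_rot: [-3.138, 0.007, -0.01]
wrist_force: [0.1, -0.0, -0.0]
grip_width: 0.0869
```

```bash
python3 - <<'E'
from h import *
d=snap('wrist','w2'); s=monitor.observe(); print(s['tool_pos'],s['tool_rot'],s['joints'])
print(w2px(d,s['tool_pos']),w2px(d,[.4655,.25,.048]))
E
```

```text
[0.47096324 0.25003865 0.12271965] [-3.13683699  0.00673653 -0.01437557] [0.27719121 0.54693708 1.76329509 0.00273984 0.82125192 1.85042611]
[317.96352045 297.35443904] [318.73665565 256.62785533]
```

View pics/w2.png

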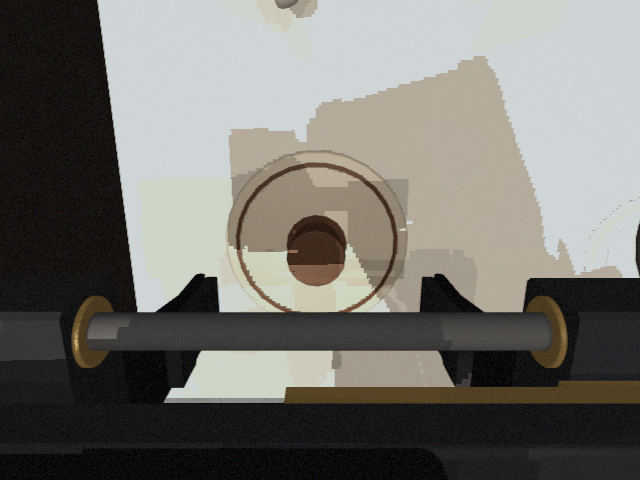

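The wrist view shows the knob top centred at about (316,259), between the jaws, which puts the lid near (0.464, 0.251). I'll go down and grip.

>>> {"op": "step_arm", "data": {
  "moves": [
    [[-0.6,-0.1,2,0,-0.009,0],[-0.6,-0.1,5,0,-0.009,0],[-0.6,-0.1,8,0,-0.009,0],[-0.6,-0.1,9.4,0,-0.009,0],[-0.6,-0.1,10.3,0,-0.009,0],[-0.6,-0.1,10.3,0,-0.009,0],[-0.6,-0.1,10.3,0,-0.009,0]]
  ]
}}

```text
t: 3.5
tool_pos: [0.4678, 0.2518, 0.0217]
tool_rot: [-3.136, 0.007, -0.007]
wrist_force: [0.6, -0.0, 0.6]
grip_width: 0.0868
```

>>> {"op": "step_arm", "data": {
  "moves": [
    [[0,0,0,0,0,0],[0,0,0,0,0,0],[0,0,0,0,0,0],[0,0,0,0,0,0],[0,0,0,0,0,0],[0,0,0,0,0,0],[0,0,0,0,0,0],[0,0,0,0,0,0]]
  ],
  "hand": 0
}}

```text
t: 4.17
tool_pos: [0.4676, 0.2518, 0.0216]
tool_rot: [-3.136, 0.007, -0.006]
wrist_force: [-0.5, -0.3, 0.0]
grip_width: 0.0417
```

>>> {"op": "step_arm", "data": {
  "moves": [
    [[-0.2,0,0,0,0,0],[-0.2,0,0,0,0,0],[-0.2,0,0,0,0,0],[-0.2,0,0,0,0,0],[-0.2,0,0,0,0,0]]
  ]
}}

```text
t: 4.58
tool_pos: [0.4658, 0.2519, 0.0216]
tool_rot: [-3.136, 0.007, -0.007]
wrist_force: [0.1, 1.3, -0.0]
grip_width: 0.0344
```

>>> {"op": "step_arm", "data": {
  "moves": [
    [[0,0,-3,0,-0.003,0],[0,0,-6,0,-0.003,0],[0,0,-9,0,-0.003,0],[0,0,-12,0,-0.003,0],[0,0,-14.5,0,-0.003,0],[0,0,-16,0,-0.003,0],[0,0,-16,0,-0.003,0]]
  ]
}}

```text
t: 5.17
tool_pos: [0.4664, 0.2514, 0.1844]
tool_rot: [-3.134, 0.007, -0.01]
wrist_force: [0.7, -0.2, -3.7]
grip_width: 0.0346
```

```bash
python3 - <<'E'
from h import *
d=snap('wrist','w3'); s=monitor.observe(); print(s['tool_pos'],s['tool_rot'],s['joints'],s['wrist_force'],s['grip_width'])
T=R.from_rotvec(s['tool_rot']).as_matrix(); print(T.round(4))
E
```

```text
[0.46530185 0.2510309  0.1824297 ] [-3.13507475  0.00706199 -0.00505315] [0.28006101 0.45116246 1.72017617 0.0065069  0.9653555  1.85167234] [ 0.19157511  0.24308005 -4.00611734] 0.03416447617320346
[[ 1.     -0.0045  0.0032]
 [-0.0045 -1.      0.0065]
 [ 0.0032 -0.0065 -1.    ]]
```

View pics/w3.png

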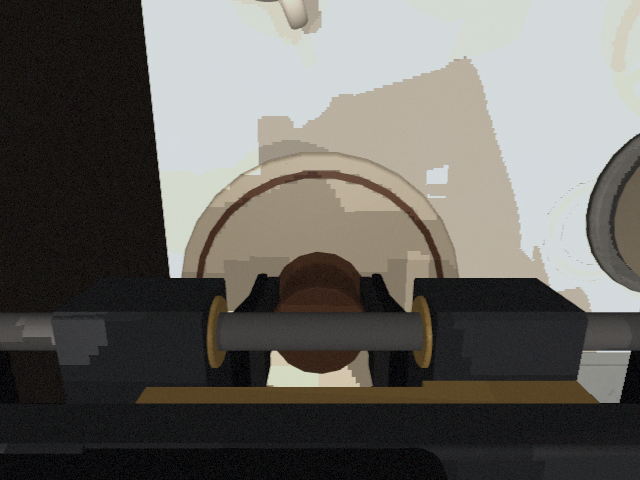

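```bash
python3 - <<'E'
from ov import *
d=load('w3'); tp=np.array([.4653,.2510,.1824])
im=d['frame'].copy()
for z in (.0076,):
  for dx in (-.004,-.002,0,.002):
    P=np.array([w2px(d,p) for p in circ((tp[0]+dx,tp[1]),.064,tp[2]-z)])
    Q=np.array([w2px(d,p) for p in circ((tp[0]+dx,tp[1]),.0175,tp[2]+.0264)])
    print(dx,P.min(0).round(1),P.max(0).round(1),'knobtop',Q.min(0).round(1),Q.max(0).round(1))
E
```

```text
-0.004 [179.9 157.1] [461.  418.7] knobtop [273.3 292.8] [366.3 377. ]
-0.002 [179.5 152.2] [461.3 415.3] knobtop [273.1 287.6] [366.5 372.4]
0 [179.1 147.3] [461.7 411.8] knobtop [272.9 282.5] [366.6 367.8]
0.002 [178.7 142.3] [462.1 408.3] knobtop [272.8 277.3] [366.8 363.2]
```

>>> {"op": "step_arm", "data": {
  "moves": [
    [[-0.7,3,-2,0,0,0],[-1.4,6.5,-4,0,0,0],[-2.1,10,-4,0,0,0],[-2.8,13.5,-4,0,0,0],[-3.5,17,-4,0,0,0],[-4.2,20.5,-4,0,0,0],[-4.9,24,-4,0,0,0],[-5.6,27.5,-4,0,0,0],[-6.3,30,-4,0,0,0],[-6.5,30.9,-4,0,0,0]]
  ]
}}

```text
t: 6.05
tool_pos: [0.3966, -0.0603, 0.2185]
tool_rot: [-3.134, 0.013, 0.002]
wrist_force: [-0.3, 0.4, -3.5]
grip_width: 0.0344
```

>>> {"op": "step_arm", "data": {
  "moves": [
    [[0,0,0,0,0,0],[0,0,0,0,0,0],[0,0,0,0,0,0]]
  ]
}}

```text
t: 6.3
tool_pos: [0.3959, -0.059, 0.2175]
tool_rot: [-3.133, 0.012, 0.006]
wrist_force: [0.0, -0.6, -3.2]
grip_width: 0.0343
```

```bash
cat > ring.py <<'E'
from ov import *
from scipy.optimize import least_squares
def ring(f,z=.093,vmax=480):
    d=load(f); g=cv2.cvtColor(d['frame'],cv2.COLOR_RGB2HSV).astype(int)
    m=(((g[...,0]<14)|(g[...,0]>170))&(g[...,1]>90)&(g[...,2]>90)).astype(np.uint8); m[vmax:]=0
    m=cv2.morphologyEx(m,cv2.MORPH_CLOSE,np.ones((5,5)))
    n,l,st,c=cv2.connectedComponentsWithStats(m)
    out=[]
    for i in range(1,n):
        if st[i,2]>60:
            v,u=np.nonzero(l==i); P=np.array([px2w(d,a,b,z)[:2] for a,b in zip(u,v)])
            r=least_squares(lambda p:np.hypot(*(P-p[:2]).T)-p[2],[*P.mean(0),.06],loss='soft_l1',f_scale=.001)
            print(f,st[i],r.x.round(4),np.abs(r.fun).mean().round(5))
if __name__=='__main__':
    s=monitor.observe(); print(s['tool_pos'],R.from_rotvec(s['tool_rot']).as_matrix().round(4).tolist(),s['wrist_force'])
    snap('wrist','w4'); ring('w1'); ring('w4'); ring('scene0')
E
python3 ring.py
```

```text
[ 0.39585976 -0.05901827  0.21754454] [[1.0, -0.0077, -0.0038], [-0.0077, -0.9999, 0.009], [-0.0039, -0.009, -1.0]] [ 0.00747597 -0.63345811 -3.20535543]
w1 [ 254   63  125  129 1033] [ 0.4692 -0.0568  0.0582] 0.00063
w1 [  0  83  97 100 583] [0.4648 0.1999 0.0453] 0.00051
w4 [ 229   26  176  145 1527] [ 0.4693 -0.0566  0.0582] 0.00064
w4 [ 239  171  170   36 1167] [ 0.3423 -0.058   0.092 ] 0.00116
```

View pics/w4.png

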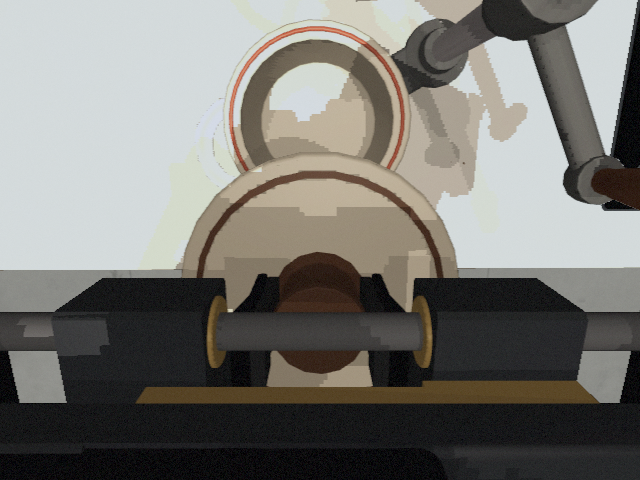

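The wrist view shows the crock ring centred near (318,117), with the lid centred in the jaws at column 320. Next I'll measure the lid's ring with the same camera so the bias cancels.

```bash
python3 - <<'E'
from h import *
from scipy.optimize import least_squares
for f,z in(('w4',.2175-.0076),('w3',.1824-.0076)):
    d=load(f); g=cv2.cvtColor(d['frame'],cv2.COLOR_RGB2HSV).astype(int); im=d['frame'].astype(int)
    P=[]
    for u in list(range(205,275,3))+list(range(275,425,4))+list(range(425,437,3)):
        col=im[155:270,u].sum(1).astype(float); med=cv2.medianBlur(col.astype(np.float32).reshape(-1,1),31).ravel() if 0 else np.median(col)
        # dark reddish ring : strongest R-B saturation
        sat=(im[155:270,u,0]-im[155:270,u,2])/(im[155:270,u].sum(1)+1); k=sat>sat.max()*.85
        if sat.max()>.17: P.append(px2w(d,u,155+np.nonzero(k)[0].mean(),z)[:2])
    P=np.array(P)
    r=least_squares(lambda p:np.hypot(*(P-p[:2]).T)-p[2],[*P.mean(0),.055],loss='soft_l1',f_scale=.0005)
    print(f,len(P),r.x.round(4),np.abs(r.fun).mean().round(5))
E
```

```text
w4 66 [ 0.4372 -0.061   0.0309] 0.00796
w3 66 [0.5042 0.2515 0.0293] 0.00765
```

>>> {"op": "step_arm", "data": {
  "moves": [
    [[2.5,-0.1,0,-0.0035,0.008,0],[5,-0.2,1,-0.0035,0.008,0],[7.5,-0.29,3,-0.0035,0.008,0],[7.54,-0.29,5.5,-0.0035,0.008,0],[7.54,-0.29,7.5,-0.0035,0.008,0],[7.54,-0.29,7.5,-0.0035,0.008,0],[7.54,-0.29,7.5,-0.0035,0.008,0]]
  ]
}}

```text
t: 6.93
tool_pos: [0.4705, -0.0542, 0.1417]
tool_rot: [-3.135, 0.007, -0.002]
wrist_force: [0.0, -1.3, -3.0]
grip_width: 0.0341
```

```bash
python3 - <<'E'
from h import *
s=monitor.observe(); print(s['tool_pos'],R.from_rotvec(s['tool_rot']).as_matrix().round(4).tolist(),s['wrist_force'],rel([.4713,-.0567,.1066]))
E
```

```text
[ 0.47053538 -0.05420239  0.14172059] [[1.0, -0.0046, 0.0015], [-0.0047, -1.0, 0.0065], [0.0015, -0.0065, -1.0]] [ 0.03456016 -1.31826899 -2.97240273] [0.07 0.27 3.51]
```

>>> {"op": "step_arm", "data": {
  "moves": [
    [[0.07,0.27,0.8,0,0.003,0],[0.07,0.27,1.6,0,0.003,0],[0.07,0.27,2.3,0,0.003,0],[0.07,0.27,2.3,0,0.003,0],[0.07,0.27,2.3,0,0.003,0]]
  ]
}}

```text
t: 7.35
tool_pos: [0.471, -0.0568, 0.1186]
tool_rot: [-3.135, 0.008, -0.006]
wrist_force: [-0.6, -0.1, -2.6]
grip_width: 0.0342
```

```bash
python3 - <<'E'
from h import *
s=monitor.observe(); print(s['tool_pos'],R.from_rotvec(s['tool_rot']).as_matrix().round(4).tolist(),s['wrist_force'],rel([.4713,-.0567,.1066]))
E
```

```text
[ 0.47098699 -0.05676973  0.11857858] [[1.0, -0.0049, 0.004], [-0.005, -1.0, 0.0067], [0.0039, -0.0067, -1.0]] [-0.58349744 -0.08533333 -2.64511441] [0.03 0.   1.2 ]
```

Well aligned. I'll go down gently and check the force.

>>> {"op": "step_arm", "data": {
  "moves": [
    [[0.03,0,0.3,0,0,0],[0.03,0,0.6,0,0,0],[0.03,0,0.6,0,0,0]]
  ]
}}

```text
t: 7.6
tool_pos: [0.4712, -0.0568, 0.1123]
tool_rot: [-3.135, 0.008, -0.006]
wrist_force: [-0.0, 0.5, -2.6]
grip_width: 0.0343
```

>>> {"op": "step_arm", "data": {
  "moves": [
    [[0,0,0.2,0,0,0],[0,0,0.4,0,0,0],[0,0,0.4,0,0,0]]
  ]
}}

```text
t: 7.85
tool_pos: [0.4709, -0.0567, 0.108]
tool_rot: [-3.134, 0.008, -0.005]
wrist_force: [-0.7, 0.1, -2.7]
grip_width: 0.0342
```

>>> {"op": "step_arm", "data": {
  "moves": [
    [[0,0,0.1,0,0,0],[0,0,0.2,0,0,0],[0,0,0.2,0,0,0]]
  ]
}}

```text
t: 8.1
tool_pos: [0.471, -0.0567, 0.1059]
tool_rot: [-3.135, 0.008, -0.005]
wrist_force: [1.1, 1.3, -4.8]
grip_width: 0.0341
```

>>> {"op": "step_arm", "data": {
  "moves": [
    [[0,0,0,0,0,0],[0,0,0,0,0,0],[0,0,0,0,0,0],[0,0,0,0,0,0],[0,0,0,0,0,0],[0,0,0,0,0,0],[0,0,0,0,0,0],[0,0,0,0,0,0]]
  ],
  "hand": 0.8
}}

```text
t: 8.77
tool_pos: [0.471, -0.0567, 0.1059]
tool_rot: [-3.135, 0.008, -0.005]
wrist_force: [-0.2, 0.1, 0.2]
grip_width: 0.0688
```

>>> {"op": "step_arm", "data": {
  "moves": [
    [[0,0,-2,0,0,0],[0,0,-5,0,0,0],[0,0,-8,0,0,0],[0,0,-11,0,0,0],[0,0,-15,0,0,0],[-2,0,-18,0,0,0],[-5,0,-20,0,0,0],[-7,0,-20,0,0,0],[-7,0,-20,0,0,0],[-7,0,-20,0,0,0]]
  ]
}}

```text
t: 9.6
tool_pos: [0.3999, -0.0576, 0.3061]
tool_rot: [-3.135, 0.009, -0.007]
wrist_force: [0.1, 0.5, 0.3]
grip_width: 0.0697
```

```bash
python3 - <<'E'
from h import *
a=snap('wrist','w5')['frame'][0:300,150:640]; b=snap('side','side5')['frame'][200:390,200:420]
s=monitor.observe(); print(s['tool_pos'],R.from_rotvec(s['tool_rot']).as_matrix().round(4).tolist(),s['joints'])
b=cv2.resize(b,(int(220*300/190),300)); c=np.hstack([a,b])[:,:,::-1]; cv2.imwrite('pics/c5.png',c); print(c.shape)
E
```

```text
[ 0.4011132  -0.05790578  0.30552468] [[1.0, -0.0054, 0.0037], [-0.0054, -1.0, 0.007], [0.0036, -0.007, -1.0]] [-0.42699701  0.11029487  1.82934948  0.00846057  1.20150221  1.14612845]
(300, 837, 3)
```

View pics/c5.png

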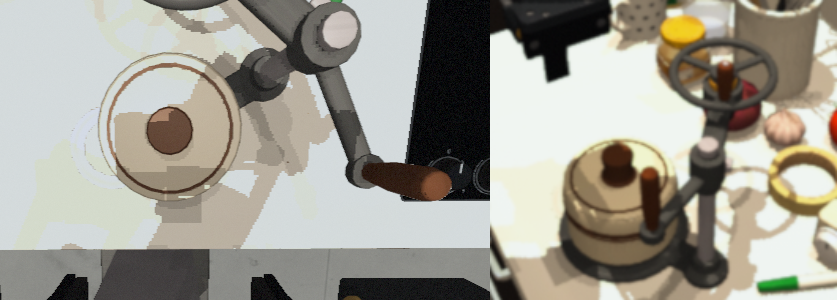

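The lid sits square in the mouth in both views. The swing handle top is at about (585,185) in the wrist frame. I'll move over it.

>>> {"op": "step_arm", "data": {
  "moves": [
    [[1,3.5,0,0,0,0],[2,7,0,0,0,0],[3,10.5,0,0,0,0],[4,14.2,0,0,0,0],[4,14.2,0,0,0,0],[4,14.2,0,0,0,0],[4,14.2,0,0,0,0]]
  ]
}}

```text
t: 10.28
tool_pos: [0.4403, -0.1998, 0.3034]
tool_rot: [-3.132, 0.009, -0.002]
wrist_force: [-0.1, 0.3, 0.9]
grip_width: 0.0697
```

```bash
cat > hd.py <<'E'
from h import *
def blobs(f,zt,amin=150):
    d=load(f); g=cv2.cvtColor(d['frame'],cv2.COLOR_RGB2HSV).astype(int)
    m=(((g[...,0]<14)|(g[...,0]>172))&(g[...,1]>100)&(g[...,2]>40)).astype(np.uint8)
    n,l,st,c=cv2.connectedComponentsWithStats(m)
    for i in range(1,n):
        if st[i,4]>amin: print(st[i],c[i].round(1),px2w(d,*c[i],zt).round(4))
if __name__=='__main__':
    f=sys.argv[1]; d=snap('wrist',f); s=monitor.observe(); print(s['tool_pos'].round(4),R.from_rotvec(s['tool_rot']).as_matrix().round(4).tolist())
    blobs(f,.255)
E
python3 hd.py w6
```

```text
[ 0.4401 -0.1991  0.3037] [[1.0, -0.0048, 0.0017], [-0.0048, -0.9999, 0.0091], [0.0017, -0.0091, -1.0]]
[111   0  58  26 756] [141.2   9.1] [ 0.565  -0.1167  0.255 ]
[516  43  17  48 267] [525.   64.3] [ 0.5399 -0.2987  0.255 ]
[102 113 109 124 636] [143.8 171.7] [ 0.4895 -0.109   0.255 ]
[210 113  35  86 165] [233.7 150.3] [ 0.5001 -0.1562  0.255 ]
[ 128  154   58   49 1835] [153.5 178.9] [ 0.4857 -0.1136  0.255 ]
[ 303  221   31   53 1157] [318.1 249.4] [ 0.4473 -0.1988  0.255 ]
```

View pics/w6.png

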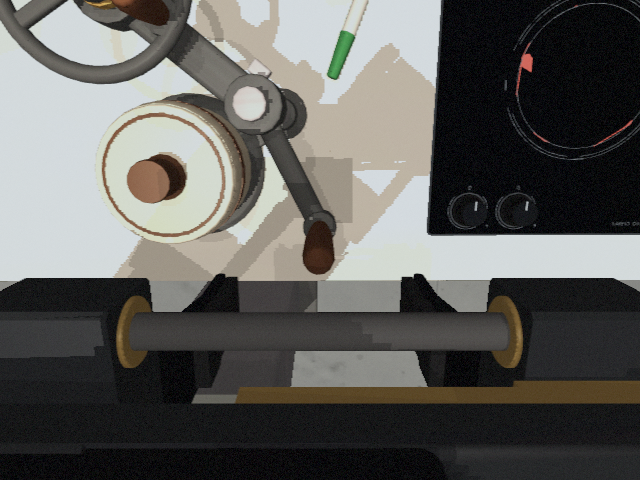

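The handle top is at about (318,257), between the jaws, with bottom edge at row 274. Column axis cap is at (250,103).

```bash
python3 - <<'E'
from h import *
d=load('w6'); p=px2w(d,318,257.5,.255); print(p,rel([p[0],p[1],.217])); print('cap',px2w(d,250,103,.195), px2w(d,303,113,.0))
for z in(.255,.236): print(w2px(d,[.4414,-.2,z]))
E
```

```text
[ 0.44266631 -0.1987713   0.255     ] [0.24 0.04 8.67]
cap [ 0.52626724 -0.15539403  0.195     ] [ 0.52639749 -0.17998723  0.        ]
[320.26459847 259.70527999]
[320.4397038  249.56510603]
```

>>> {"op": "step_arm", "data": {
  "moves": [
    [[0.2,0,2,0,0,0],[0.2,0,4.5,0,0,0],[0.2,0,7,0,0,0],[0.2,0,8.6,0,0,0],[0.2,0,8.6,0,0,0]]
  ]
}}

```text
t: 10.75
tool_pos: [0.4399, -0.1951, 0.2147]
tool_rot: [-3.127, 0.005, 0.008]
wrist_force: [-0.4, 0.2, -0.4]
grip_width: 0.0696
```

>>> {"op": "step_arm", "data": {
  "moves": [
    [[0,0,0,0,0,0],[0,0,0,0,0,0],[0,0,0,0,0,0],[0,0,0,0,0,0],[0,0,0,0,0,0],[0,0,0,0,0,0],[0,0,0,0,0,0],[0,0,0,0,0,0],[0,0,0,0,0,0],[0,0,0,0,0,0]]
  ],
  "hand": 0
}}

```text
t: 11.58
tool_pos: [0.44, -0.1984, 0.2149]
tool_rot: [-3.134, 0.002, 0.008]
wrist_force: [-2.3, -7.8, -2.4]
grip_width: 0.0175
```

```bash
python3 - <<'E'
from h import *
s=monitor.observe(); print({k:np.round(v,4).tolist() for k,v in s.items()})
E
```

```text
{'t': 11.5833, 'joints': [-0.6575, 0.3511, 1.7844, 0.0031, 1.0143, 0.9129], 'joint_velocities': [-0.0038, 0.0001, -0.0002, 0.0038, 0.0039, -0.0013], 'joint_efforts': [4.0033, -33.8909, -13.7113, 2.0652, 0.9752, -0.0196], 'tool_pos': [0.44, -0.1984, 0.2149], 'tool_rot': [-3.1344, 0.002, 0.0077], 'wrist_force': [-2.3103, -7.7563, -2.3601], 'wrist_torque': [-1.4832, 0.4223, -0.0197], 'grip_width': 0.0175}
```

```bash
cat > arc.py <<'E'
from h import *
def arc(c,phis,turn=True):
    s=monitor.observe(); T=R.from_rotvec(s['tool_rot']); p=np.array(s['tool_pos']); r0=p[:2]-c; rows=[]
    for f in phis:
        w=np.array([*(R.from_rotvec([0,0,f]).as_matrix()[:2,:2]@r0-r0),0])*100
        t=(T.inv().apply(w)).round(2).tolist(); rows.append(t+[0,0,round(-f,3) if turn else 0])
    print([rows]); return s
if __name__=='__main__':
    c=np.array([.5265,-.159]); arc(c,np.arange(1,10)*.075)
E
python3 arc.py
```

```text
[[[0.32, 0.64, -0.01, 0, 0, np.float64(-0.075)], [0.69, 1.25, -0.01, 0, 0, np.float64(-0.15)], [1.1, 1.83, -0.02, 0, 0, np.float64(-0.225)], [1.56, 2.38, -0.02, 0, 0, np.float64(-0.3)], [2.05, 2.89, -0.03, 0, 0, np.float64(-0.375)], [2.58, 3.37, -0.04, 0, 0, np.float64(-0.45)], [3.15, 3.8, -0.04, 0, 0, np.float64(-0.525)], [3.74, 4.19, -0.05, 0, 0, np.float64(-0.6)], [4.37, 4.54, -0.05, 0, 0, np.float64(-0.675)]]]
```

>>> {"op": "step_arm", "data": {
  "moves": [
    [[0.3,0.64,0,0,0,-0.075],[0.7,1.25,0,0,0,-0.15],[1.1,1.83,0,0,0,-0.225],[1.56,2.38,0,0,0,-0.3],[2.05,2.9,0,0,0,-0.375],[2.6,3.37,0,0,0,-0.45],[3.15,3.8,0,0,0,-0.525],[3.75,4.2,0,0,0,-0.6]]
  ]
}}

```text
t: 12.25
tool_pos: [0.4733, -0.236, 0.2147]
tool_rot: [-2.981, -0.925, 0.014]
wrist_force: [-9.0, 10.7, 13.0]
grip_width: 0.0177
```

```bash
python3 - <<'E'
from arc import *
c=np.array([.5265,-.159]); s=arc(c,np.arange(1,9)*.06); d=s['tool_pos'][:2]-c
print(s['tool_pos'],s['wrist_force'],s['grip_width'],np.hypot(*d),np.degrees(np.arctan2(d[1],d[0])))
print(R.from_rotvec(s['tool_rot']).as_matrix().round(4).tolist())
E
```

```text
[[[0.22, 0.52, -0.01, 0, 0, np.float64(-0.06)], [0.46, 1.02, -0.02, 0, 0, np.float64(-0.12)], [0.74, 1.51, -0.03, 0, 0, np.float64(-0.18)], [1.04, 1.98, -0.05, 0, 0, np.float64(-0.24)], [1.38, 2.43, -0.06, 0, 0, np.float64(-0.3)], [1.73, 2.87, -0.07, 0, 0, np.float64(-0.36)], [2.12, 3.27, -0.08, 0, 0, np.float64(-0.42)], [2.53, 3.66, -0.09, 0, 0, np.float64(-0.48)]]]
[ 0.47331975 -0.23597685  0.21470131] [-8.96186934 10.70824379 12.96628519] 0.01771533813577589 0.0935605325201949 -124.63905439157972
[[0.8242, 0.5661, -0.0144], [0.5663, -0.824, 0.0163], [-0.0027, -0.0216, -0.9998]]
```

>>> {"op": "step_arm", "data": {
  "moves": [
    [[0.2,0.52,0,0,0,-0.06],[0.45,1.02,0,0,0,-0.12],[0.74,1.5,0,0,0,-0.18],[1.04,2,0,0,0,-0.24],[1.38,2.43,0,0,0,-0.3],[1.73,2.87,0,0,0,-0.36],[2.1,3.27,0,0,0,-0.42],[2.5,3.66,0,0,0,-0.48]]
  ]
}}

```text
t: 12.92
tool_pos: [0.5099, -0.2495, 0.2145]
tool_rot: [-2.664, -1.606, 0.017]
wrist_force: [-13.9, 5.5, 13.8]
grip_width: 0.0179
```

```bash
python3 - <<'E'
from arc import *
c=np.array([.5265,-.159]); s=arc(c,np.arange(1,9)*.04); d=s['tool_pos'][:2]-c
print(s['tool_pos'],s['wrist_force'],s['grip_width'],np.hypot(*d),np.degrees(np.arctan2(d[1],d[0])))
print(R.from_rotvec(s['tool_rot']).as_matrix().round(4).tolist())
E
```

```text
[[[0.12, 0.35, -0.01, 0, 0, np.float64(-0.04)], [0.25, 0.69, -0.02, 0, 0, np.float64(-0.08)], [0.39, 1.03, -0.03, 0, 0, np.float64(-0.12)], [0.55, 1.36, -0.04, 0, 0, np.float64(-0.16)], [0.72, 1.69, -0.05, 0, 0, np.float64(-0.2)], [0.91, 2.01, -0.06, 0, 0, np.float64(-0.24)], [1.1, 2.32, -0.07, 0, 0, np.float64(-0.28)], [1.31, 2.62, -0.08, 0, 0, np.float64(-0.32)]]]
[ 0.50990205 -0.24948035  0.21454994] [-13.8593408    5.54427349  13.75623426] 0.01788681278273194 0.09199014317628226 -100.39491345879719
[[0.467, 0.8839, -0.0252], [0.8842, -0.4665, 0.0212], [0.007, -0.0322, -0.9995]]
```

>>> {"op": "step_arm", "data": {
  "moves": [
    [[0.12,0.35,0,0,0,-0.04],[0.25,0.7,0,0,0,-0.08],[0.4,1.03,0,0,0,-0.12],[0.55,1.36,0,0,0,-0.16],[0.7,1.6,0,0,0,-0.19]]
  ]
}}

```text
t: 13.33
tool_pos: [0.5228, -0.2501, 0.2146]
tool_rot: [-2.491, -1.849, 0.023]
wrist_force: [-13.2, 1.4, 9.1]
grip_width: 0.0179
```

>>> {"op": "step_arm", "data": {
  "moves": [
    [[0.03,0.2,0,0,0,-0.02],[0.05,0.35,0,0,0,-0.04]]
  ]
}}

```text
t: 13.5
tool_pos: [0.5231, -0.2498, 0.2145]
tool_rot: [-2.449, -1.895, 0.028]
wrist_force: [-12.5, 2.5, 7.1]
grip_width: 0.0177
```

>>> {"op": "step_arm", "data": {
  "moves": [
    [[0.02,0.2,0,0,0,-0.02],[0.03,0.3,0,0,0,-0.03]]
  ]
}}

```text
t: 13.67
tool_pos: [0.523, -0.2495, 0.2145]
tool_rot: [-2.415, -1.929, 0.034]
wrist_force: [-11.0, 3.1, 7.1]
grip_width: 0.0181
```

>>> {"op": "step_arm", "data": {
  "moves": [
    [[0.1,0.4,0,0,0,0],[0.2,0.8,0,0,0,0],[0.25,1.1,0,0,0,0],[0.25,1.1,0,0,0,0]]
  ]
}}

```text
t: 14.0
tool_pos: [0.5293, -0.2493, 0.2145]
tool_rot: [-2.407, -1.925, 0.046]
wrist_force: [-14.4, -1.3, 8.8]
grip_width: 0.0184
```

>>> {"op": "step_arm", "data": {
  "moves": [
    [[0.1,0.4,0,0,0,0],[0.15,0.7,0,0,0,0],[0.15,0.7,0,0,0,0]]
  ]
}}

```text
t: 14.25
tool_pos: [0.5311, -0.2494, 0.2144]
tool_rot: [-2.4, -1.921, 0.059]
wrist_force: [-14.8, -1.2, 8.9]
grip_width: 0.0186
```

>>> {"op": "step_arm", "data": {
  "moves": [
    [[0.1,0.4,0,0,0,0],[0.2,0.8,0,0,0,0],[0.2,1.0,0,0,0,0],[0.2,1.0,0,0,0,0]]
  ]
}}

```text
t: 14.58
tool_pos: [0.5315, -0.2495, 0.2141]
tool_rot: [-2.386, -1.912, 0.084]
wrist_force: [-24.0, -2.1, 14.0]
grip_width: 0.0195
```

```bash
python3 - <<'E'
from h import *
s=monitor.observe(); T=R.from_rotvec(s['tool_rot']).as_matrix(); print(s['tool_pos'],s['wrist_force'],s['grip_width'],T.round(4).tolist())
snap('side','side7'); snap('scene','scene7')
d=load('side7')['frame'][190:400,190:420]; cv2.imwrite('pics/c7.png',cv2.resize(d,None,fx=2.6,fy=2.6,interpolation=cv2.INTER_CUBIC)[:,:,::-1])
E
```

```text
[ 0.53149377 -0.24951261  0.21412917] [-23.96064256  -2.13172573  13.99551311] 0.019472819467745147 [[0.2181, 0.9714, -0.0942], [0.9759, -0.2162, 0.0304], [0.0091, -0.0986, -0.9951]]
```

View pics/c7.png

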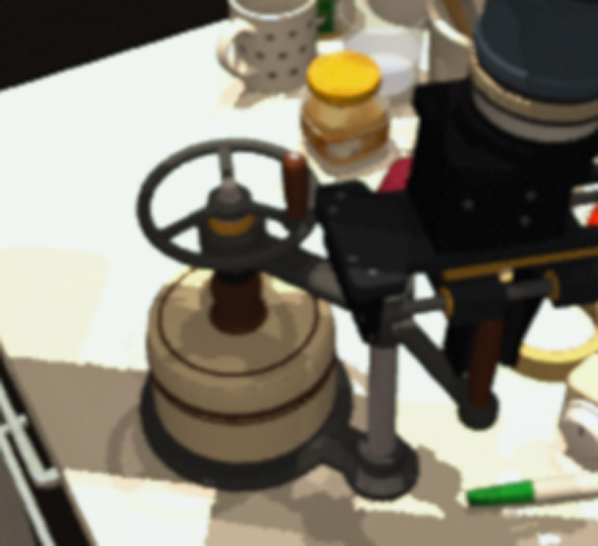

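The arm is against its stop: the TCP stalled and the force jumped from 15 to 24 N. The picture shows the foot over the knob, with the crank handle top at crop (294,157). I'll relax, open and rise.

>>> {"op": "step_arm", "data": {
  "moves": [
    [[0,0,0,0,0,0],[0,0,0,0,0,0],[0,0,0,0,0,0],[0,0,0,0,0,0],[0,0,0,0,0,0]]
  ],
  "hand": 0.6
}}

```text
t: 15.1
tool_pos: [0.5318, -0.2494, 0.2138]
tool_rot: [-2.386, -1.913, 0.083]
wrist_force: [0.1, -0.2, 0.1]
grip_width: 0.0449
```

```bash
python3 - <<'E'
from h import *
s=monitor.observe(); T=R.from_rotvec(s['tool_rot']); print(s['tool_pos'],s['wrist_force'],s['grip_width'],T.as_matrix().round(3).tolist())
# turn to exact vertical, same yaw as tool y toward angle
x=T.as_matrix()[:,0]; a=np.arctan2(x[1],x[0]); G=R.from_euler('z',a)*R.from_euler('x',np.pi)
print(a,(T.inv()*G).as_rotvec().round(3), rel(s['tool_pos']+[0,0,.10]))
D=load('side7');S=load('scene7')
print('wheel side',px2w(D,278.5,268,.206),'crank',px2w(D,303.1,249.5,.257))
E
```

```text
[ 0.53183599 -0.24942006  0.2138065 ] [ 0.09960491 -0.20408145  0.08299781] 0.04493877591383582 [[0.218, 0.971, -0.094], [0.976, -0.216, 0.03], [0.009, -0.098, -0.995]]
1.3510353239518398 [-0.098 -0.009  0.   ] [ 0.09 -0.98 -9.95]
wheel side [ 0.47017227 -0.05867523  0.206     ] crank [ 0.50153747 -0.08986457  0.257     ]
```

>>> {"op": "step_arm", "data": {
  "moves": [
    [[0,-0.3,-3,0,0,0],[0,-0.6,-6,-0.05,0,0],[0.1,-1,-9.5,-0.098,-0.009,0],[2,-2,-9.5,-0.098,-0.009,0],[5,-3.3,-9.5,-0.098,-0.009,0],[8.5,-4.8,-9.5,-0.098,-0.009,0],[12,-6.2,-9.5,-0.098,-0.009,0],[15,-7.4,-9.5,-0.098,-0.009,0],[15,-7.4,-9.5,-0.098,-0.009,0],[15,-7.4,-9.5,-0.098,-0.009,0]]
  ]
}}

```text
t: 15.93
tool_pos: [0.5015, -0.0884, 0.3173]
tool_rot: [2.447, 1.969, 0.0]
wrist_force: [0.4, -0.8, -0.1]
grip_width: 0.0524
```

```bash
python3 hd.py w8
```

```text
[ 0.502  -0.0898  0.3172] [[0.2158, 0.9764, 0.0006], [0.9764, -0.2158, -0.0007], [-0.0006, 0.0008, -1.0]]
[ 426    0   85   76 5223] [467.2  34.4] [0.5991 0.0091 0.255 ]
[ 554   89   68   68 2867] [582.8 122. ] [ 0.6541 -0.0464  0.255 ]
[613 102  19  21 242] [623.8 113.7] [ 0.6755 -0.0467  0.255 ]
[610 127  18  21 261] [617.1 135.5] [ 0.6717 -0.0574  0.255 ]
[609 203  24  38 241] [620.2 221. ] [ 0.6723 -0.1056  0.255 ]
[303 234  28  41 728] [316.4 254. ] [ 0.4998 -0.0881  0.255 ]
```

View pics/w8.png

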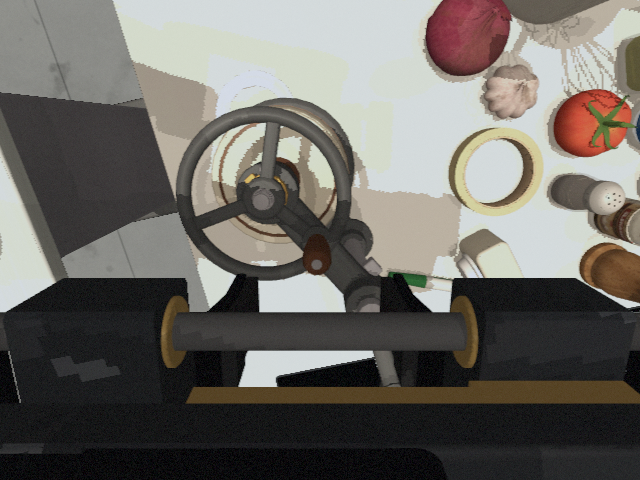

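The wheel centre is at about (265,193) and the crank top at (316,262).

```bash
python3 - <<'E'
from h import *
d=load('w8'); p=px2w(d,316.5,262,.257); w=px2w(d,265.5,193,.207); print(p,w,np.hypot(*(p-w)[:2]),np.degrees(np.arctan2(*(p-w)[1::-1])),rel([p[0],p[1],.218]))
E
```

```text
[ 0.49902366 -0.09220809  0.257     ] [ 0.47192938 -0.05340497  0.207     ] 0.0473263388308245 -55.0753159074306 [-0.3  -0.24  9.92]
```

>>> {"op": "step_arm", "data": {
  "moves": [
    [[-0.3,-0.24,3,0,0,0],[-0.3,-0.24,6,0,0,0],[-0.3,-0.24,8.5,0,0,0],[-0.3,-0.24,9.8,0,0,0],[-0.3,-0.24,9.8,0,0,0],[-0.3,-0.24,9.8,0,0,0]]
  ]
}}

```text
t: 16.48
tool_pos: [0.4993, -0.0935, 0.2185]
tool_rot: [-2.451, -1.965, 0.001]
wrist_force: [0.6, -0.6, 0.3]
grip_width: 0.0527
```

>>> {"op": "step_arm", "data": {
  "moves": [
    [[0,0,0,0,0,0],[0,0,0,0,0,0],[0,0,0,0,0,0],[0,0,0,0,0,0],[0,0,0,0,0,0],[0,0,0,0,0,0],[0,0,0,0,0,0],[0,0,0,0,0,0]]
  ],
  "hand": 0
}}

```text
t: 17.15
tool_pos: [0.4993, -0.0933, 0.2187]
tool_rot: [-2.451, -1.965, 0.001]
wrist_force: [-0.3, 1.0, 0.5]
grip_width: 0.0165
```

```bash
cat > st.py <<'E'
from arc import *
c=np.array([.4707,-.0565])
def show(step,n,wait=1):
    s=arc(c,[-step*i for i in range(1,n+1)],False); d=s['tool_pos'][:2]-c
    print(np.round(s['tool_pos'],4),np.round(s['wrist_force'],2),np.round(s['wrist_torque'],3),round(float(s['grip_width']),4),'r',np.hypot(*d).round(4),'ang',np.degrees(np.arctan2(d[1],d[0])).round(2))
    print(R.from_rotvec(s['tool_rot']).as_matrix().round(3).tolist())
if __name__=='__main__': show(np.radians(float(sys.argv[1])),int(sys.argv[2]))
E
python3 st.py 10 9
```

```text
[[[-0.58, -0.57, 0.0, 0, 0, 0], [-1.05, -1.23, 0.0, 0, 0, 0], [-1.4, -1.97, 0.0, 0, 0, 0], [-1.61, -2.75, 0.0, 0, 0, 0], [-1.69, -3.56, 0.0, 0, 0, 0], [-1.62, -4.37, 0.0, 0, 0, 0], [-1.42, -5.16, 0.0, 0, 0, 0], [-1.08, -5.9, 0.0, 0, 0, 0], [-0.62, -6.57, 0.0, 0, 0, 0]]]
[ 0.4993 -0.0933  0.2187] [-0.34  1.04  0.51] [0.065 0.001 0.008] 0.0165 r 0.0466 ang -52.19
[[0.217, 0.976, -0.001], [0.976, -0.217, -0.0], [-0.0, -0.001, -1.0]]
```

```bash
cat > tab.py <<'E'
from h import *
X=np.array([.217,.976]);Y=np.array([.976,-.217])
def tab(a0,step,n,r=.047):
    for i in range(n):
        a=np.radians(a0-step*i); o=r*np.array([np.cos(a),np.sin(a)]); out=[]
        for f in(.5,1):
            b=a-np.radians(step*f); v=(r*np.array([np.cos(b),np.sin(b)])-o)*100; out.append([round(float(v@X),2),round(float(v@Y),2)])
        print(a0-step*i,out)
if __name__=='__main__': tab(*map(float,sys.argv[1:3]),int(sys.argv[3]))
E
python3 tab.py -52.2 15 25
```

```text
-52.2 [[-0.45, -0.42], [-0.83, -0.9]]
-67.2 [[-0.32, -0.52], [-0.57, -1.08]]
-82.2 [[-0.18, -0.59], [-0.27, -1.2]]
-97.2 [[-0.02, -0.61], [0.05, -1.23]]
-112.2 [[0.14, -0.6], [0.36, -1.17]]
-127.2 [[0.29, -0.54], [0.65, -1.04]]
-142.2 [[0.42, -0.45], [0.9, -0.83]]
-157.2 [[0.52, -0.32], [1.08, -0.57]]
-172.2 [[0.59, -0.18], [1.2, -0.27]]
-187.2 [[0.61, -0.02], [1.23, 0.05]]
-202.2 [[0.6, 0.14], [1.17, 0.36]]
-217.2 [[0.54, 0.29], [1.04, 0.65]]
-232.2 [[0.45, 0.42], [0.83, 0.9]]
-247.2 [[0.32, 0.52], [0.57, 1.08]]
-262.2 [[0.18, 0.59], [0.27, 1.2]]
-277.2 [[0.02, 0.61], [-0.05, 1.23]]
-292.2 [[-0.14, 0.6], [-0.36, 1.17]]
-307.2 [[-0.29, 0.54], [-0.65, 1.04]]
-322.2 [[-0.42, 0.45], [-0.9, 0.83]]
-337.2 [[-0.52, 0.32], [-1.08, 0.57]]
-352.2 [[-0.59, 0.18], [-1.2, 0.27]]
-367.2 [[-0.61, 0.02], [-1.23, -0.05]]
-382.2 [[-0.6, -0.14], [-1.17, -0.36]]
-397.2 [[-0.54, -0.29], [-1.04, -0.65]]
-412.2 [[-0.45, -0.42], [-0.83, -0.9]]
```

>>> {"op": "step_arm", "data": {
  "moves": [
    [[-0.45,-0.42,0,0,0,0],[-0.83,-0.9,0,0,0,0],[-0.83,-0.9,0,0,0,0]]
  ]
}}

```text
t: 17.4
tool_pos: [0.4877, -0.1002, 0.2189]
tool_rot: [2.451, 1.965, -0.003]
wrist_force: [-1.0, 0.4, 1.7]
grip_width: 0.0162
```

>>> {"op": "step_arm", "data": {
  "moves": [
    [[-0.32,-0.52,0,0,0,0],[-0.57,-1.08,0,0,0,0],[-0.57,-1.08,0,0,0,0]]
  ]
}}

```text
t: 17.65
tool_pos: [0.4744, -0.1036, 0.2189]
tool_rot: [-2.451, -1.964, 0.005]
wrist_force: [0.0, 0.9, -0.8]
grip_width: 0.0163
```

>>> {"op": "step_arm", "data": {
  "moves": [
    [[-0.18,-0.59,0,0,0,0],[-0.27,-1.2,0,0,0,0],[-0.27,-1.2,0,0,0,0]]
  ]
}}

```text
t: 17.9
tool_pos: [0.4603, -0.1031, 0.2188]
tool_rot: [-2.45, -1.963, 0.006]
wrist_force: [-0.5, 2.0, 1.7]
grip_width: 0.0163
```

```bash
python3 st.py 10 1
```

```text
[[[0.07, -0.83, 0.0, 0, 0, 0]]]
[ 0.4603 -0.1031  0.2188] [-0.5   2.01  1.7 ] [ 0.377 -0.23   0.045] 0.0163 r 0.0477 ang -102.54
[[0.218, 0.976, -0.005], [0.976, -0.218, -0.001], [-0.002, -0.004, -1.0]]
```

>>> {"op": "step_arm", "data": {
  "moves": [
    [[0.03,-0.61,0,0,0,0],[0.15,-1.22,0,0,0,0],[0.15,-1.22,0,0,0,0]]
  ]
}}

```text
t: 18.15
tool_pos: [0.4472, -0.0982, 0.2189]
tool_rot: [-2.448, -1.963, 0.008]
wrist_force: [-0.5, 1.0, 1.2]
grip_width: 0.0162
```

>>> {"op": "step_arm", "data": {
  "moves": [
    [[0.19,-0.58,0,0,0,0],[0.46,-1.13,0,0,0,0],[0.46,-1.13,0,0,0,0]]
  ]
}}

```text
t: 18.4
tool_pos: [0.4362, -0.0901, 0.2189]
tool_rot: [-2.447, -1.962, 0.007]
wrist_force: [1.6, 1.3, 0.9]
grip_width: 0.0161
```

>>> {"op": "step_arm", "data": {
  "moves": [
    [[0.34,-0.51,0,0,0,0],[0.74,-0.98,0,0,0,0],[0.74,-0.98,0,0,0,0]]
  ]
}}

```text
t: 18.65
tool_pos: [0.4281, -0.0795, 0.219]
tool_rot: [-2.447, -1.962, 0.004]
wrist_force: [3.4, 1.7, -1.1]
grip_width: 0.0162
```

>>> {"op": "step_arm", "data": {
  "moves": [
    [[0.46,-0.41,0,0,0,0],[0.97,-0.75,0,0,0,0],[0.97,-0.75,0,0,0,0]]
  ]
}}

```text
t: 18.9
tool_pos: [0.4235, -0.0672, 0.2191]
tool_rot: [-2.448, -1.963, 0.001]
wrist_force: [5.4, 1.5, -3.3]
grip_width: 0.0163
```

```bash
python3 st.py 10 1; python3 - <<'E'
import numpy as np
from scipy.optimize import least_squares
P=np.array([[.4993,-.0933],[.4877,-.1002],[.4744,-.1036],[.4603,-.1031]])
print(least_squares(lambda c:np.hypot(*(P-c).T)-.047,[.47,-.057]).x)
E
```

```text
[[[0.79, -0.29, 0.0, 0, 0, 0]]]
[ 0.4235 -0.0672  0.2191] [ 5.38  1.53 -3.32] [ 0.16  -1.014 -0.006] 0.0163 r 0.0484 ang -167.21
[[0.217, 0.976, -0.003], [0.976, -0.217, 0.003], [0.002, -0.003, -1.0]]
[ 0.46944149 -0.05693265]
```

```bash
cat > nx.py <<'E'
from h import *
from scipy.optimize import least_squares
P=np.array(json.load(open('P.json')))
s=monitor.observe(); p=np.array(s['tool_pos'][:2])
f=least_squares(lambda c:np.hypot(*(P-c[:2]).T)-c[2],[.47,-.057,.047]); c,r=f.x[:2],f.x[2]
print('fit',f.x.round(4),'maxres',np.abs(f.fun).max().round(5))
ang=lambda q:np.degrees(np.arctan2(*(q-c)[::-1]))
def tan(q,F): a=np.radians(ang(q)); return float(np.dot(F[:2],[-np.sin(a),np.cos(a)])),float(np.dot(F[:2],[np.cos(a),np.sin(a)]))
print('angles',[round(float(ang(q)),1) for q in P],'now',ang(p).round(2),'tang resist, radial',np.round(tan(p,s['wrist_force']),2))
T=R.from_rotvec(s['tool_rot']).as_matrix(); a0=ang(p); step=float(sys.argv[1]); q0=p
for i in range(int(sys.argv[2])):
    o=[]
    for k in(.5,1):
        b=np.radians(a0-step*(i+k)); q=c+r*np.array([np.cos(b),np.sin(b)]); v=np.r_[q-q0,0]*100; o.append((T.T@v)[:2].round(2).tolist())
    q0=q; print(o)
E
echo '[[0.4993,-0.0933],[0.4877,-0.1002],[0.4744,-0.1036],[0.4603,-0.1031],[0.4472,-0.0982],[0.4362,-0.0901],[0.4281,-0.0795],[0.4235,-0.0672]]' > P.json; python3 nx.py 15 5
```

```text
fit [ 0.4695 -0.0567  0.0472] maxres 0.00011
angles [-50.8, -67.3, -84.0, -101.2, -118.2, -134.9, -151.1, -167.1] now -167.11 tang resist, radial [-0.29 -5.58]
[[0.57, -0.23], [1.17, -0.38]]
[[0.61, -0.07], [1.23, -0.06]]
[[0.61, 0.09], [1.2, 0.26]]
[[0.57, 0.24], [1.1, 0.56]]
[[0.48, 0.38], [0.91, 0.83]]
```

>>> {"op": "step_arm", "data": {
  "moves": [
    [[0.57,-0.23,0,0,0,0],[1.17,-0.38,0,0,0,0],[1.17,-0.38,0,0,0,0]]
  ]
}}

```text
t: 19.15
tool_pos: [0.4225, -0.0539, 0.2192]
tool_rot: [-2.448, -1.964, -0.001]
wrist_force: [4.2, 0.5, -4.1]
grip_width: 0.0162
```

>>> {"op": "step_arm", "data": {
  "moves": [
    [[0.61,-0.07,0,0,0,0],[1.23,-0.06,0,0,0,0],[1.23,-0.06,0,0,0,0]]
  ]
}}

```text
t: 19.4
tool_pos: [0.4252, -0.0409, 0.2193]
tool_rot: [-2.448, -1.966, -0.002]
wrist_force: [4.2, 0.2, -4.8]
grip_width: 0.0159
```

>>> {"op": "step_arm", "data": {
  "moves": [
    [[0.61,0.09,0,0,0,0],[1.2,0.26,0,0,0,0],[1.2,0.26,0,0,0,0]]
  ]
}}

```text
t: 19.65
tool_pos: [0.4313, -0.0293, 0.2193]
tool_rot: [-2.448, -1.968, -0.002]
wrist_force: [4.6, -3.3, -5.4]
grip_width: 0.0163
```

>>> {"op": "step_arm", "data": {
  "moves": [
    [[0.57,0.24,0,0,0,0],[1.1,0.56,0,0,0,0],[1.1,0.56,0,0,0,0]]
  ]
}}

```text
t: 19.9
tool_pos: [0.4402, -0.0199, 0.2192]
tool_rot: [2.446, 1.969, 0.002]
wrist_force: [4.4, -4.1, -5.1]
grip_width: 0.0158
```

```bash
python3 nx.py 15 5
```

```text
fit [ 0.4695 -0.0567  0.0472] maxres 0.00011
angles [-50.8, -67.3, -84.0, -101.2, -118.2, -134.9, -151.1, -167.1] now 128.51 tang resist, radial [-0.87 -5.95]
[[0.46, 0.41], [0.85, 0.88]]
[[0.33, 0.52], [0.58, 1.08]]
[[0.18, 0.59], [0.28, 1.2]]
[[0.02, 0.62], [-0.04, 1.23]]
[[-0.14, 0.6], [-0.35, 1.18]]
```

>>> {"op": "step_arm", "data": {
  "moves": [
    [[0.46,0.41,0,0,0,0],[0.83,0.86,0,0,0,0],[0.83,0.86,0,0,0,0]]
  ]
}}

```text
t: 20.15
tool_pos: [0.4508, -0.0135, 0.2191]
tool_rot: [2.445, 1.97, -0.0]
wrist_force: [1.8, -4.5, -3.9]
grip_width: 0.0162
```

>>> {"op": "step_arm", "data": {
  "moves": [
    [[0.33,0.52,0,0,0,0],[0.56,1.06,0,0,0,0],[0.56,1.06,0,0,0,0]]
  ]
}}

```text
t: 20.4
tool_pos: [0.4598, -0.0104, 0.2187]
tool_rot: [-2.443, -1.972, 0.01]
wrist_force: [-2.7, -3.8, 0.4]
grip_width: 0.0166
```

>>> {"op": "step_arm", "data": {
  "moves": [
    [[0.18,0.59,0,0,0,0],[0.26,1.18,0,0,0,0],[0.26,1.18,0,0,0,0]]
  ]
}}

```text
t: 20.65
tool_pos: [0.4686, -0.0095, 0.2185]
tool_rot: [-2.437, -1.968, 0.019]
wrist_force: [-3.7, -1.1, 4.3]
grip_width: 0.0163
```

>>> {"op": "step_arm", "data": {
  "moves": [
    [[0.02,0.62,0,0,0,0],[-0.06,1.21,0,0,0,0],[-0.06,1.21,0,0,0,0]]
  ]
}}

```text
t: 20.9
tool_pos: [0.4777, -0.0104, 0.2184]
tool_rot: [-2.432, -1.963, 0.022]
wrist_force: [-3.3, 4.0, 6.7]
grip_width: 0.0163
```

```bash
python3 nx.py 15 5
```

```text
fit [ 0.4695 -0.0567  0.0472] maxres 0.00011
angles [-50.8, -67.3, -84.0, -101.2, -118.2, -134.9, -151.1, -167.1] now 79.99 tang resist, radial [3.98 3.41]
[[-0.0, 0.62], [-0.1, 1.23]]
[[-0.18, 0.59], [-0.43, 1.16]]
[[-0.32, 0.53], [-0.71, 1.01]]
[[-0.45, 0.42], [-0.95, 0.79]]
[[-0.54, 0.29], [-1.12, 0.51]]
```

The wheel bit between 113° and 102° of handle angle: each step fell short from there, and the resisting force rose to about 4 N. I take the bite at about 106°, so the end point is 106° again, 334° on from here (80°).

```bash
cat > go.py <<'E'
from h import *
s=monitor.observe(); p=np.array(s['tool_pos'][:2]); c=np.array([.4695,-.0567]); r=.0472
T=R.from_rotvec(s['tool_rot']); x=T.as_matrix()[:,0]; a=np.arctan2(x[1],x[0]); G=R.from_euler('z',a)*R.from_euler('x',np.pi)
d=p-c; a0=np.degrees(np.arctan2(d[1],d[0])); th=np.radians(a0); F=s['wrist_force']
print('t',s['t'],'ang',a0.round(2),'r',np.hypot(*d).round(4),'z',s['tool_pos'][2].round(4),'F',np.round(F,1),'tang',round(float(-F[0]*np.sin(th)+F[1]*np.cos(th)),2),'grip',s['grip_width'].round(4),'j',np.round(s['joints'],2),'level',(T.inv()*G).as_rotvec().round(3))
step=float(sys.argv[1])
for k in range(1,int(sys.argv[2])+1):
    b=np.radians(a0-step*k); print((T.as_matrix().T@np.r_[c+r*np.array([np.cos(b),np.sin(b)])-p,0]*100).round(2).tolist()[:2])
E
python3 go.py 10 10
```

```text
Traceback (most recent call last):
  File "go.py", line 5, in <module>
    print('t',s['t'],'ang',a0.round(2),'r',np.hypot(*d).round(4),'z',s['tool_pos'][2].round(4),'F',np.round(F,1),'tang',round(float(-F[0]*np.sin(th)+F[1]*np.cos(th)),2),'grip',s['grip_width'].round(4),'j',np.round(s['joints'],2),'level',(T.inv()*G).as_rotvec().round(3))
                                                                                                                                                                                ^^^^^^^^^^^^^^^^^^^^^
AttributeError: 'float' object has no attribute 'round'
```

```bash
sed -i "s/s\['grip_width'\].round(4)/round(s['grip_width'],4)/" go.py; python3 go.py 10 10
```

```text
t 20.9 ang 80.01 r 0.047 z 0.2184 F [-3.3  4.   6.7] tang 3.98 grip 0.0163 j [-0.26  0.35  1.78 -0.    1.04 -0.04] level [-0.022  0.001 -0.   ]
[-0.02, 0.82]
[-0.21, 1.62]
[-0.53, 2.38]
[-0.97, 3.07]
[-1.53, 3.68]
[-2.19, 4.17]
[-2.92, 4.55]
[-3.7, 4.79]
[-4.52, 4.9]
[-5.34, 4.86]
```

>>> {"op": "step_arm", "data": {
  "moves": [
    [[-0.02,0.82,0,-0.01,0,0],[-0.21,1.62,0,-0.02,0,0],[-0.53,2.38,0,-0.02,0,0],[-0.97,3.07,0,-0.02,0,0],[-1.53,3.68,0,-0.02,0,0],[-2.2,4.17,0,-0.02,0,0],[-2.92,4.55,0,-0.02,0,0],[-3.7,4.8,0,-0.02,0,0],[-4.52,4.9,0,-0.02,0,0],[-5.34,4.86,0,-0.02,0,0]]
  ]
}}

```text
t: 21.73
tool_pos: [0.5148, -0.0702, 0.2185]
tool_rot: [-2.443, -1.969, -0.006]
wrist_force: [3.9, 4.8, 4.7]
grip_width: 0.0165
```

```bash
python3 go.py 10 10
```

```text
t 21.7333 ang -16.58 r 0.0472 z 0.2185 F [3.9 4.8 4.7] tang 5.74 grip 0.0165 j [-0.35  0.39  1.7   0.01  1.05 -0.14] level [-0.    -0.005  0.   ]
[-0.81, -0.13]
[-1.59, -0.41]
[-2.31, -0.81]
[-2.94, -1.33]
[-3.48, -1.95]
[-3.9, -2.66]
[-4.19, -3.43]
[-4.34, -4.24]
[-4.35, -5.06]
[-4.22, -5.88]
```

>>> {"op": "step_arm", "data": {
  "moves": [
    [[-0.81,-0.13,0,0,0,0],[-1.59,-0.41,0,0,0,0],[-2.31,-0.81,0,0,0,0],[-2.94,-1.33,0,0,0,0],[-3.48,-1.95,0,0,0,0],[-3.9,-2.66,0,0,0,0],[-4.19,-3.43,0,0,0,0],[-4.34,-4.24,0,0,0,0],[-4.35,-5.06,0,0,0,0],[-4.22,-5.88,0,0,0,0]]
  ]
}}

```text
t: 22.57
tool_pos: [0.4509, -0.0998, 0.2192]
tool_rot: [2.445, 1.969, 0.012]
wrist_force: [5.5, -2.5, -2.7]
grip_width: 0.0164
```

```bash
python3 go.py 10 10
```

```text
t 22.5667 ang -113.3 r 0.047 z 0.2192 F [ 5.5 -2.5 -2.7] tang 6.01 grip 0.0164 j [-0.46  0.31  1.84  0.01  0.99 -0.25] level [ 0.007 -0.005 -0.   ]
[0.2, -0.8]
[0.56, -1.54]
[1.05, -2.2]
[1.64, -2.77]
[2.32, -3.23]
[3.07, -3.57]
[3.87, -3.77]
[4.69, -3.82]
[5.51, -3.74]
[6.3, -3.51]
```

>>> {"op": "step_arm", "data": {
  "moves": [
    [[0.2,-0.8,0,0,0,0],[0.56,-1.54,0,0,0,0],[1.05,-2.2,0,0,0,0],[1.64,-2.77,0,0,0,0],[2.32,-3.23,0,0,0,0],[3.07,-3.57,0,0,0,0],[3.87,-3.77,0,0,0,0],[4.69,-3.82,0,0,0,0],[5.5,-3.74,0,0,0,0],[6.3,-3.5,0,0,0,0]]
  ]
}}

```text
t: 23.4
tool_pos: [0.4295, -0.0318, 0.2191]
tool_rot: [2.442, 1.97, 0.007]
wrist_force: [-0.4, -8.4, -4.3]
grip_width: 0.0163
```

```bash
python3 go.py 6 8
```

```text
t 23.4 ang 148.12 r 0.0471 z 0.2191 F [-0.4 -8.4 -4.3] tang 7.38 grip 0.0163 j [-0.34  0.27  1.91  0.    0.96 -0.12] level [ 0.006 -0.001 -0.   ]
[0.46, 0.18]
[0.89, 0.42]
[1.3, 0.7]
[1.67, 1.02]
[2.01, 1.38]
[2.31, 1.78]
[2.57, 2.2]
[2.78, 2.64]
```

>>> {"op": "step_arm", "data": {
  "moves": [
    [[0.46,0.18,0,0,0,0],[0.89,0.42,0,0,0,0],[1.3,0.7,0,0,0,0],[1.67,1.02,0,0,0,0],[2.01,1.38,0,0,0,0],[2.31,1.78,0,0,0,0],[2.5,2.1,0,0,0,0],[2.5,2.1,0,0,0,0]]
  ]
}}

```text
t: 24.07
tool_pos: [0.4526, -0.0125, 0.2187]
tool_rot: [2.443, 1.974, -0.004]
wrist_force: [-2.3, -6.1, 0.4]
grip_width: 0.0163
```

```bash
python3 go.py 3 3
```

```text
t 24.0667 ang 110.93 r 0.0474 z 0.2187 F [-2.3 -6.1  0.4] tang 4.32 grip 0.0163 j [-0.27  0.3   1.85 -0.    0.99 -0.06] level [-0.001  0.003 -0.   ]
[0.12, 0.22]
[0.23, 0.44]
[0.34, 0.66]
```

>>> {"op": "step_arm", "data": {
  "moves": [
    [[0.17,0.33,0,0,0,0],[0.34,0.66,0,0,0,0],[0.34,0.66,0,0,0,0]]
  ]
}}

```text
t: 24.32
tool_pos: [0.4567, -0.011, 0.2185]
tool_rot: [-2.44, -1.975, 0.015]
wrist_force: [-3.8, -5.9, 3.8]
grip_width: 0.0161
```

```bash
python3 go.py 3 3
```

```text
t 24.3167 ang 105.64 r 0.0474 z 0.2185 F [-3.8 -5.9  3.8] tang 5.23 grip 0.0161 j [-0.27  0.31  1.84 -0.01  1.   -0.05] level [-0.008  0.006 -0.   ]
[0.09, 0.23]
[0.19, 0.46]
[0.27, 0.69]
```

>>> {"op": "step_arm", "data": {
  "moves": [
    [[0,0,0,0,0,0],[0,0,0,0,0,0],[0,0,0,0,0,0],[0,0,0,0,0,0],[0,0,0,0,0,0]]
  ],
  "hand": 0.6
}}

```text
t: 24.73
tool_pos: [0.4565, -0.0106, 0.2184]
tool_rot: [-2.439, -1.975, 0.015]
wrist_force: [-0.3, 0.7, -0.4]
grip_width: 0.0416
```

>>> {"op": "step_arm", "data": {
  "moves": [
    [[0,0,-2,0,0,0],[0,0,-5,0,0,0],[0,0,-8,0,0,0],[-2,-2,-9,0,0,0],[-4,-4,-9,0,0,0],[-4,-4,-9,0,0,0],[-4,-4,-9,0,0,0]]
  ]
}}

```text
t: 25.32
tool_pos: [0.4092, -0.0411, 0.3092]
tool_rot: [-2.441, -1.972, 0.014]
wrist_force: [0.9, 0.4, -0.8]
grip_width: 0.052
```

```bash
python3 - <<'E'
from h import *
a=snap('wrist','w9')['frame'][0:300,60:480]; b=snap('side','side9')['frame'][190:390,180:420]
s=monitor.observe(); print(s['tool_pos'],s['wrist_force'],s['t'])
b=cv2.resize(b,(360,300)); cv2.imwrite('pics/c9.png',np.hstack([a,b])[:,:,::-1])
E
```

```text
[ 0.41038173 -0.04086841  0.30891661] [-0.34120103  0.75738049 -0.00931442] 25.4167
```

The picture limit is reached, so I'll check by numbers: the crank and swing handle from colour blobs.

```bash
python3 - <<'E'
from h import *
from hd import blobs
d=load('side9')
for n,p in(('swing top',[.5345,-.2535,.255]),('crank top',[.4568,-.0112,.257])): print(n,'expected',w2px(d,p).round(1))
g=cv2.cvtColor(d['frame'],cv2.COLOR_RGB2HSV).astype(int)
m=(((g[...,0]<14)|(g[...,0]>172))&(g[...,1]>110)&(g[...,2]>40)).astype(np.uint8)
n,l,st,c=cv2.connectedComponentsWithStats(m)
for i in range(1,n):
    if st[i,4]>50 and st[i,0]<420: print(st[i],c[i].round(1))
# unchanged bystanders
a=load('side0')['frame'].astype(int);b=d['frame'].astype(int)
for nm,(x0,y0,x1,y1) in dict(mug=(278,178,312,222),honey=(305,208,340,245),garlic=(372,268,400,294),tape=(376,292,428,336),marker=(366,370,445,388)).items(): print(nm,np.abs(a-b)[y0:y1,x0:x1].mean().round(1))
E
```

```text
swing top expected [378.7 310.5]
crank top expected [256.8 230.9]
[ 54  18  28  63 292] [66.5 46.2]
[254 230   9  24 144] [257.8 240.9]
[335 245  37  38 983] [353.2 265.3]
[415 269  33  29 660] [429.9 282.5]
[271 306  22  13  92] [281.3 313.9]
[370 307  13  40 347] [375.7 324.3]
[249 328  70  25 195] [285.3 345.5]
mug 7.2
honey 10.5
garlic 0.4
tape 13.9
marker 1.8
```

```bash
python3 -c "
from bench import workorder
print(workorder.finish_job())"
```

```text
the job is handed in; nothing more can be done
None
```

I closed the crock and handed the job in at about 25 s of robot time; the hand-in gives no verdict.

- **Lid:** it went in without catching and looked square in the mouth from both the wrist and side cameras.
- **Clamp arm:** I swung it home by the handle until it stalled on its stop, where the force jumped from about 15 to 24 N.
- **Handwheel:** it turned freely clockwise for about 200°. It then bit somewhere between 113° and 102° of handle angle. I counted one turn from 106° and stopped at 105.6°, so the turn is right to about ±7°. The resisting force over that turn was 4–7 N.
- **Release:** I opened the gripper and rose clear; the wrist force was near zero.

**Last checks:**
- **Crank handle:** the side view puts it within about 1–2 pixels of where it should be.
- **Swing handle:** its top lies about 2–3 pixels from the home position I had estimated. I put that down to measuring error, because the stop was clearly felt.
- **Bystanders:** the garlic and marker areas look unchanged. The mug, honey jar and tape areas differ somewhat from the first picture. I think that is shadow and the wheel having moved, but I could not confirm it. I did not steer near them, and the onion and tumbler were not checked.
- **Final view:** I could not look at the last picture because the 12-picture limit was reached, so these final checks are by numbers only.

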